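Sort the dresser clutter and cover the pins

TASK

Tidy the dresser: lay both U-shaped hair pins in the round white dish on the bamboo tray and put both lip balm cases in the bamboo box beside it, then set the glass cloche over the dish so that it stands flat on the tray with the pins under it. Keep the cloche upright all the while, and leave the other things on the dresser where they are.

Things in the scene. Friction and masses are not known exactly. Their poses are not given: they have to be found in the camera images.
- tray: square bamboo tray, fixed; 290 x 290 mm, floor 5 mm thick (its top 5 mm above the dresser), walls 5 mm thick and 20 mm high. Origin: centre of its underside.
- dish: round shallow white ceramic dish fixed on the tray floor, in one of two places side by side (swapped with the box): 104 mm outside diameter at the rim, 94 mm at the foot, walls 4 mm thick, 12 mm high, inner floor 4 mm above its underside. Origin: centre of its underside (on the tray floor, 5 mm above the dresser).
- dish_in (a point): centre of the dish's inner floor, 9 mm above the dresser (the rim is 8 mm higher).
- box: open bamboo box fixed on the tray floor beside the dish, nothing in it: 120 mm (its x) by 100 mm (its y) by 30 mm high, walls and floor 5 mm thick, turned like the tray. Origin: centre of its underside, 5 mm above the dresser.
- box_in (a point): centre of the box's inner floor, 10 mm above the dresser; axes as the box (inside 110 mm along x, 90 mm along y, 25 mm deep).
- cloche: clear glass cloche, open below, standing upright on the dresser: 128 mm outside diameter, 120 mm inside, glass to 95 mm high, domed at the top, with a wooden knob on top; about 220 g. It fits over the dish with 8 mm to spare all round and then stands on the tray floor. Origin: centre of its lower rim, z up.
- cloche_knob (a point): grip point on the cloche's axis, 121 mm above its lower rim: the wooden knob is round, 26 mm across, from 111 to 131 mm above the rim, top at 135 mm; the flat crown of the dome (56 mm across) lies at 95 mm.
- pin1: U-shaped hair pin of flat aluminium strip set on edge, lying on the dresser: two parallel straight prongs joined by a round bend, about 59 mm long (along its x, from -30 to +29 mm; bend at -x), 15 mm wide over both prongs (y), 7 mm high; 12 g. Origin: middle of its length and width, on the underside. Can be gripped across y over both prongs, anywhere along its length.
- pin2: the other hair pin, just like pin1.
- balm1: lip balm case of red plastic, lying on its side: squared tube with a round twist cap, 66 mm long (along its x, cap at +x), 19 mm wide (y) and 19 mm high, does not roll; about 25 g. Origin: middle of its length, on the underside as it lies at the start.
- balm2: lip balm case of aluminium, lying on its side: squared tube with a round twist cap, 66 mm long (along its x, cap at +x), 19 mm wide (y) and 19 mm high, does not roll; about 25 g. Origin: middle of its length, on the underside as it lies at the start.
- varnish: small nail varnish bottle, 28 mm across, 58 mm high, standing on the tray behind the dish and the box. Origin: centre of its underside. Bystander, to be left alone.
- ring_box: small dark wooden ring box, 46 x 46 mm, 41 mm high. Origin: centre of its underside. Bystander, to be left alone.
- nail_file: flat straight cork-coloured nail file, 130 (its x) x 16 x 5 mm. Origin: centre of its underside. Bystander, to be left alone.
- hairbrush: wooden hair brush lying bristles down, about 215 mm long (x, handle to -x), 60 mm wide, 34 mm high. Origin: under its middle. Bystander, to be left alone.
- perfume: square perfume bottle 34 x 60 mm with a brass cap, 103 mm high. Origin: centre of its underside. Bystander, to be left alone.
Things that resemble listed ones, but are neither listed nor needed, are in the scene too. Several things have the shape of the balm1; the one meant has the colours described above.

How it is judged:
At the end, for the whole second after the job is handed in: At rest: both pins in the dish (within 45 mm of its centre, under 18 mm above its floor), both lip balms in the box (within 50 mm along x, 43 mm along y, under 42 mm above its floor), cloche over the dish (axes within 12 mm), rim under 8.5 mm above the dresser, tilt under 0.04 rad (horizontal distance between each of pin1, pin2 and dish_in below 0.045 m and z of each of pin1, pin2 in the frame of dish_in below 0.018 m and linear speed of each of pin1, pin2, balm1, balm2, cloche below 0.02 m/s and x of balm1 in the frame of box_in between -0.05 and 0.05 m and y of balm1 in the frame of box_in between -0.043 and 0.043 m and z of each of balm1, balm2 in the frame of box_in below 0.042 m and x of balm2 in the frame of box_in between -0.05 and 0.05 m and y of balm2 in the frame of box_in between -0.043 and 0.043 m and horizontal distance between cloche and dish below 0.012 m and z of cloche in the frame of tray below 0.0085 m and angle between cloche's own z axis and vertical below 0.04 rad); the robot touches nothing.
It fails at once if the cloche is tipped by more than about 30 degrees (angle between cloche's own z axis and vertical above 0.52 rad).
It fails at once if a bystander is moved by more than 20 mm (distance of any of varnish, ring_box, nail_file, hairbrush, perfume from where it was at the start of the episode above 0.02 m).
It also fails if it takes over 72 s, if anything falls off the work surface, if the arm or the gripper's body presses on something with over 40 N, if the wrist force passes 120 N, or if a joint passes its speed limit or range.

ROBOT

A 7-joint arm with a two-finger parallel gripper is mounted at the origin on the work surface. World frame = base frame: x ahead of the robot, y to its left, z up, the work surface at z = 0. Lengths are in m, angles in rad, forces in N, time in s.
With the tool pointing down it reaches from about 0.35 to 0.9 m from the base axis. Payload 8.1 kg.
Tool frame: the origin (TCP) lies at the very end of the fingers, on their centre line; the grasp point (between the pads) lies 19 mm behind it; z points along the fingers, y is the line along which they close (so a half turn about z gives the same grasp; the last joint's range is limited). The gripper opens to 92 mm and grips with 3 to 60 N. Pads are 19 mm wide; open, the fingers measure 130 mm over their backs; the gripper's body (75 mm by 190 mm) begins 47 mm behind the grasp point.
Start: joints at [-1.346, 0.434, 0.025, 1.573, -0.012, 1.134, -0.075], TCP at [0.201, 0.592, 0.227] pointing down, gripper open.
Joint ranges: [-2.62, 2.62], [-0.44, 2.09], [-1.27, 1.32], [0.08, 2.57], [-1.32, 4.46], [0.12, 2], [-2.74, 2.74]. Speed limits (rad/s): [2.22, 2.22, 3.01, 3.01, 3.14, 3.14, 3.14].

INTERFACE

Orientations are given as a rotation vector (axis times angle).
In Python, from cell import observe, get_image, sign_off, find_in, trace, place_of gives the robot as it stands. The module is installed in compiled form; this text tells all that it offers.
- The arm moves only by the shell command python3 -m handwheel 'ROWS' [OPENING] [FORCE]. ROWS is JSON, a list of rows, each a list of 6 numbers: the shift along the tool's x, y, z each as a share of 0.02 m, from -1 to 1, then the turn, a rotation vector about the tool's x, y, z each as a share of 4 degrees, from -1 to 1. A call has 1 to 8 rows; each row shifts and turns the commanded pose from where the row before left it, along the tool's axes as they then stand; what a row does not reach is not made up. A row lasts 1/12 s, in which the tool goes at most 41.7 mm and 7.16 degrees, less where a joint would pass 70% of its speed; a pose out of reach is approached as far as the arm can. A call with a number of a shift or a turn outside -1 to 1 is refused whole. A call with a gripper value outside its range is refused whole. OPENING is the opening, from 0 (shut) to 1 (fully open), set as the call begins (- or left out, the last holds). The fingers move at their own pace and stop on an object; FORCE is the grip in N (left out, the last holds). Time passes only in rows, so rows that do not move let the fingers close. It gives the time, the measured TCP pose, the force, the opening and the grip force at its end, in the units of the state.
- observe(): the state, without advancing time (a new reading comes with each control period).
- get_image(name): name is "side" or "top" or "wrist"; returns a dict with "image" (384x512x3 uint8, red, green, blue), "fx", "fy", "cx", "cy" (pixels), "k1" (the pictures are not rectified: a ray, as slopes to the right and down, at radius r is drawn at 1 + k1 r^2 times it, then the intrinsics apply), "position" and "orientation" of the camera in the world. Camera axes: x right, y down, z forward; pixel columns grow to the right and rows downward; lengths in m; the calibration is good to about 2 mm. A picture is of the moment at which its call begins. There is no depth.
- sign_off(): hands the job in; it is judged then, once.
Trained networks look in the newest picture that a camera, given by its name, has taken for a name from the list of things; names that differ only in an ending like _2 or _b are one class to them, and where a whole thing is asked for, a point or a joint stands for the part that bears it (a point fixed in the world has none). Each returns a list of dicts, best first, with "score" (0 to 1); they miss things now and then, are a little off and sometimes report something else, mostly with a low value. They report only what shows in the picture. A call takes as long as a camera call. They do not tell look-alikes from the thing itself.
- find_in(label, camera): "rect" ([centre column, centre row, width, height] as shares, 0 to 1, of the picture: columns of its width, rows of its height, round what is visible of it).
- trace(label, camera): "region" (384x512 bool, what is visible of it) and "rect" ([centre column, centre row, width, height] as shares, 0 to 1, of the picture: columns of its width, rows of its height, round what is visible of it).
- place_of(label, camera): "point" ([column, row] as shares, 0 to 1, of the picture: columns of its width, rows of its height: a listed point, or the origin of a listed thing).
The state is a dict: "clock": time; "joints": joint angles; "dq": joint speeds; "joint_efforts": joint torques, N m; "position": TCP position; "ee_rot": TCP orientation; "force": force on the tool from outside, world axes, zero at the start; "ft_torque": the same for the moment, N m; "width": opening from 0.0 (shut) to 1.0 (fully open); "gripper_force": force on a finger pad.
Only numpy, scipy, OpenCV 4.12 (cv2) and the standard library are available. Lean on these libraries where they do the work, as an engineer would, in place of code of your own. Each camera call takes 0.05 s, during which the arm holds its last target. There are 200 camera calls.

## Working session

There is one attempt and no reset: what is moved stays moved. The work goes in short steps, Python scripts to look and compute and a shell command to move; the robot and the scene stay as the last step left them, time stands still between calls to the robot, and variables do not carry over. Pictures are saved under pics/ and viewed, at most 13 in all, crops included, and the job is handed in when it is done.

```bash
mkdir -p pics; cat > h.py <<'E'
import numpy as np, cv2
from scipy.spatial.transform import Rotation as R
from cell import *
def Rm(o):
    o=np.array(o,float)
    if o.shape==(3,3): return o
    return (R.from_rotvec(o) if o.size==3 else R.from_quat(o)).as_matrix()
def ray(c,u,v):
    x,y=(u-c["cx"])/c["fx"],(v-c["cy"])/c["fy"]
    a,b=x,y
    for _ in range(30):
        s=1+c["k1"]*(a*a+b*b); a,b=x/s,y/s
    return np.array(c["position"]),Rm(c["orientation"])@np.array([a,b,1.])
def onz(c,u,v,z):
    p,d=ray(c,u,v); return p+d*(z-p[2])/d[2]
def save(c,n,crop=None,k=1):
    im=c["image"][:,:,::-1]
    if crop: im=im[crop[1]:crop[3],crop[0]:crop[2]]
    cv2.imwrite("pics/"+n,cv2.resize(im,None,fx=k,fy=k,interpolation=cv2.INTER_CUBIC))
def tool(): 
    s=observe(); return np.array(s["position"]),Rm(s["ee_rot"]),s
E
python3 - <<'E'
from h import *
np.set_printoptions(precision=4,suppress=True)
s=observe(); print(s["clock"],s["position"],Rm(s["ee_rot"]),s["width"])
for n in ["top","side"]:
    c=get_image(n); save(c,n+"0.png",k=1.5)
    print(n,c["position"],c["orientation"],c["fx"],c["cx"],c["k1"])
    for l in ["tray","dish","box","cloche","cloche_knob","pin1","balm1","balm2","varnish","ring_box","nail_file","hairbrush","perfume"]:
        for r in place_of(l,n):
            if r["score"]<.25: continue
            u,v=r["point"][0]*512,r["point"][1]*384
            z={"cloche_knob":.121,"tray":0,"dish":.005,"box":.005,"varnish":.005}.get(l,0)
            print(l,round(r["score"],2),np.round([u,v]),onz(c,u,v,z)[:2])
E
```

```text
0.0 [0.2011 0.5912 0.2259] [[-0.9467  0.322  -0.0004]
 [ 0.322   0.9467 -0.0015]
 [-0.0001 -0.0016 -1.    ]] 1.0009233677507006
top [0.4485 0.0469 1.3466] [-2.2206  2.1681 -0.0653] 372.2962492915312 255.59605548866602 0.0014484949518851094
tray 0.95 [268. 175.] [ 0.5975 -0.0017]
tray 0.74 [192. 221.] [0.4235 0.2693]
dish 0.86 [251. 175.] [0.594  0.0635]
box 0.75 [359. 177.] [ 0.5958 -0.3311]
box 0.65 [285. 177.] [ 0.5914 -0.0608]
box 0.55 [288. 178.] [ 0.5866 -0.072 ]
box 0.37 [353. 179.] [ 0.5901 -0.3064]
cloche 0.84 [352. 178.] [ 0.5921 -0.3066]
cloche_knob 0.95 [361. 178.] [ 0.5818 -0.305 ]
cloche_knob 0.26 [254. 173.] [0.5875 0.0503]
pin1 0.54 [194. 220.] [0.4261 0.2647]
pin1 0.45 [194. 186.] [0.5505 0.2685]
balm1 0.7 [359. 177.] [ 0.597 -0.331]
balm1 0.68 [111. 188.] [0.5363 0.5673]
balm1 0.67 [163. 172.] [0.5966 0.3808]
balm1 0.64 [123. 228.] [0.3917 0.5187]
balm1 0.54 [161. 204.] [0.4813 0.3842]
balm1 0.42 [135. 199.] [0.4986 0.48  ]
balm1 0.41 [344. 230.] [ 0.4041 -0.278 ]
balm2 0.7 [359. 177.] [ 0.597 -0.331]
balm2 0.68 [111. 188.] [0.5363 0.5673]
balm2 0.67 [163. 172.] [0.5
[... 1018 characters left out ...]
5]
balm1 0.61 [234. 293.] [0.4792 0.3755]
balm1 0.61 [217. 316.] [0.4975 0.4732]
balm1 0.41 [300. 181.] [ 0.4071 -0.2705]
balm2 0.72 [248. 340.] [0.3944 0.5254]
balm2 0.7 [197. 281.] [0.6022 0.3639]
balm2 0.65 [192. 345.] [0.5289 0.5825]
balm2 0.61 [234. 293.] [0.4792 0.3755]
balm2 0.61 [217. 316.] [0.4975 0.4732]
balm2 0.41 [300. 181.] [ 0.4071 -0.2705]
varnish 0.51 [243. 197.] [ 0.5948 -0.084 ]
varnish 0.46 [212. 207.] [0.6865 0.0059]
ring_box 0.95 [281. 311.] [0.333  0.4047]
nail_file 0.67 [184. 262.] [0.6722 0.3026]
hairbrush 0.7 [311. 161.] [ 0.3892 -0.4425]
hairbrush 0.64 [231. 219.] [0.5983 0.0499]
hairbrush 0.38 [243. 197.] [ 0.5958 -0.0952]
perfume 0.71 [251. 150.] [ 0.6688 -0.453 ]
```

View pics/top0.png

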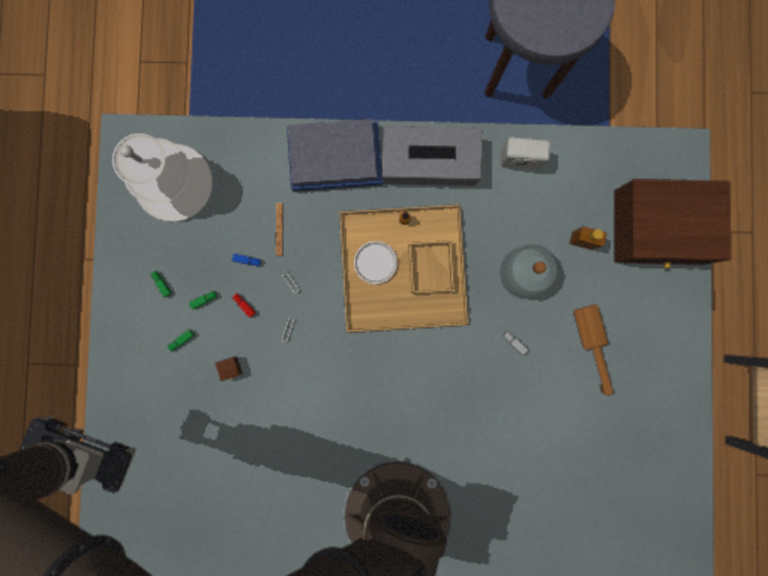

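View pics/side0.png

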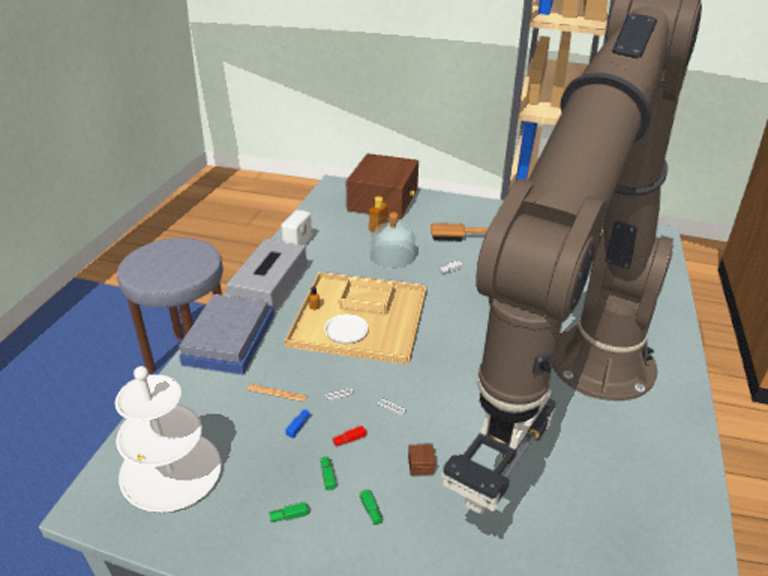

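Top picture: the candidates for the balms are red (163,203), blue (165,173), green (107,189), (135,199) and (121,227), and grey aluminium (344,229). The pins are at (194,188) and (193,220), and the cloche is near (354,181). By the description, red is balm1 and aluminium is balm2. I'll move closer and check with the wrist camera.

```bash
python3 -m handwheel '[[-1,-0.47,0,0,0,0],[-1,-0.47,0,0,0,0],[-1,-0.47,0,0,0,0],[-1,-0.47,0,0,0,0],[-1,-0.47,0,0,0,0],[-1,-0.47,0,0,0,0],[-1,-0.47,0,0,0,0],[-1,-0.47,0,0,0,0]]'
python3 -m handwheel '[[-1,-0.47,0,0,0,0],[-1,-0.47,0,0,0,0],[-1,-0.47,0,0,0,0],[-1,-0.47,0,0,0,0],[-1,-0.47,0,0,0,0],[-1,-0.47,0,0,0,0],[-1,-0.47,0,0,0,0],[0,0,0,0,0,0]]'
cat >> h.py <<'E'
def seg(l,n,z,minsc=.3,c=None):
    """regions on plane z: (score, centre pixel, centre xy, long-axis angle deg, length)"""
    c=c or get_image(n); out=[]
    for r in trace(l,n):
        if r["score"]<minsc: continue
        ys,xs=np.nonzero(r["region"])
        if len(xs)<8: continue
        P=np.array([onz(c,u+.0,v+.0,z)[:2] for u,v in zip(xs,ys)]).astype(np.float32)
        (cx,cy),(w,h),a=cv2.minAreaRect(P*1000)
        if w<h: a+=90; w,h=h,w
        col=c["image"][ys,xs].mean(0)
        out.append((round(r["score"],2),[int(xs.mean()),int(ys.mean())],np.round([cx/1e3,cy/1e3],4),round((a+90)%180-90,1),np.round([w,h]),col.astype(int)))
    return c,out
E
python3 - <<'E'
from h import *
np.set_printoptions(precision=4,suppress=True)
p,M,s=tool(); print(s["clock"],p,M[:,1])
c=get_image("wrist"); save(c,"w0.png",k=1.5); print(c["position"],c["fx"],c["k1"],Rm(c["orientation"]))
for l,z in [("pin1",.007),("balm1",.015)]:
    for o in seg(l,"wrist",z,c=c)[1]: print(l,*o)
    for r in place_of(l,"wrist"):
        u,v=r["point"][0]*512,r["point"][1]*384; print("  po",round(r["score"],2),np.round([u,v]),onz(c,u,v,0)[:2])
E
```

```text
clock: 2.07
position: [0.3292, 0.4682, 0.2268]
ee_rot: [0.513, 3.099, 0.0]
force: [-0.4, -0.6, 1.4]
width: 1.002
gripper_force: 0.0
clock: 2.73
position: [0.4438, 0.3574, 0.227]
ee_rot: [0.522, 3.095, -0.002]
force: [0.0, -0.4, -0.4]
width: 1.004
gripper_force: 0.0
2.7333 [0.4438 0.3574 0.227 ] [ 0.3279  0.9447 -0.0009]
[0.3682 0.3842 0.3838] 308.5529080901886 -0.006659459817818365 [[ 0.3274  0.9033  0.2773]
 [ 0.9449 -0.3122 -0.0989]
 [-0.0027  0.2944 -0.9557]]
pin1 0.85 [215, 248] [0.5416 0.2704] 37.5 [57. 16.] [142 144 142]
pin1 0.68 [185, 166] [0.4256 0.274 ] -15.7 [55. 16.] [109 111 110]
  po 0.81 [216. 250.] [0.5472 0.2657]
  po 0.55 [183. 170.] [0.4267 0.2676]
balm1 0.96 [304, 257] [0.5905 0.3774] 79.6 [66. 28.] [ 28  71 146]
balm1 0.93 [358, 167] [0.4936 0.475 ] -60.7 [64. 23.] [ 33 121  57]
balm1 0.71 [442, 168] [0.5278 0.5749] 34.1 [74. 22.] [ 35 115  57]
balm1 0.7 [279, 185] [0.4839 0.3798] 43.5 [67. 21.] [166  27  22]
balm1 0.7 [378, 75] [0.396  0.5227] -53.4 [69. 24.] [ 38 119  60]
  po 0.87 [354. 167.] [0.494  0.4759]
  po 0.85 [376.  76.] [0.3959 0.5254]
  po 0.72 [278. 183.] [0.4832 0.3773]
  po 0.7 [306. 255.] [0.5957 0.382 ]
  po 0.68 [439. 164.] [0.5264 0.5789]
```

View pics/w0.png

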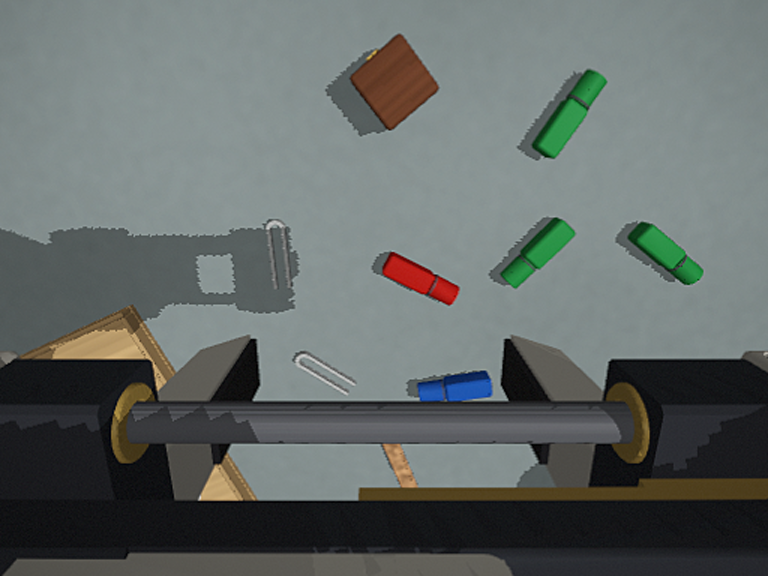

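The wrist picture shows red balm1 at (279,185), with blue (304,257) and green (358,167), (442,168), (378,75) as look-alikes. The pins are at (215,248) and (185,166). I'll grasp the red one, with its long axis at 43.5°.

```bash
cat > to.py <<'E'
import sys
from h import *
x,y,z,a=map(float,sys.argv[1:5])   # target TCP, closing-line angle deg (mod 180)
p,M,s=tool(); ya=np.degrees(np.arctan2(M[1,1],M[0,1]))
d=M.T@(np.array([x,y,z])-p)/.02
t=(a-ya+90)%180-90
print("t",round(s["clock"],2),"pos",np.round(p,4),"yaw",round(ya,1),"tilt",np.round(np.degrees(R.from_matrix(M[:,[0,1,2]]).as_rotvec()),1)[2],np.round(M[2],3),"w",round(s["width"],2),"gf",round(s["gripper_force"],1),"q7",round(s["joints"][6],2))
dn=R.from_euler("z",a if abs(((a-ya+180)%360)-180)<=90 else a+180,degrees=True).as_matrix()@np.array([[0,1,0],[1,0,0],[0,0,-1.]]).T
dn=dn  # desired: y along a, z down
Md=np.column_stack([np.cross(dn@[1,0,0],[0,0,-1.]) ,dn@[1,0,0],[0,0,-1.]])
ya2=np.radians(ya+t); yv=np.array([np.cos(ya2),np.sin(ya2),0]); Md=np.column_stack([np.cross(yv,[0,0,-1.]),yv,[0,0,-1.]])
print("shares now-axes",np.round(d,2),"after-turn axes",np.round(Md.T@(np.array([x,y,z])-p)/.02,2),"turn",np.round(np.degrees(R.from_matrix(M.T@Md).as_rotvec())/4,2))
E
sed -i '/^dn=/d;/^Md=/d' to.py
python3 -m handwheel '[[-0.77,0.84,0,0,0,-1],[-0.77,0.84,0.5,0,0,-1],[0,0,0.7,0,0,-1],[0,0,0.7,0,0,-1],[0,0,0.7,0,0,-1],[0,0,0.7,0,0,-1],[0,0,0.7,0,0,-1],[0,0,0.7,0,0,-1]]' 0.6 15
python3 -m handwheel '[[0,0,0.6,0,0,-1],[0,0,0.6,0,0,-1],[0,0,0.6,0,0,-1],[0,0,0.6,0,0,-1],[0,0,0.6,0,0,-1],[0,0,0.6,0,0,-1],[0,0,0.4,0,0,-1],[0,0,0.2,0,0,-0.6]]'
python3 to.py .484 .379 .005 133.5
```

```text
clock: 3.65
position: [0.4781, 0.3861, 0.1321]
ee_rot: [0.37, -3.119, -0.001]
force: [1.0, -0.0, -0.0]
width: 0.601
gripper_force: 0.0
clock: 4.32
position: [0.4776, 0.3855, 0.0474]
ee_rot: [1.175, -2.912, -0.0]
force: [0.3, 1.3, 0.3]
width: 0.601
gripper_force: 0.0
t 4.32 pos [0.4776 0.3855 0.0474] yaw 133.9 tilt -0.0 [ 0.002  0.001 -1.   ] w 0.6 gf 0.0 q7 1.47
shares now-axes [-0.01 -0.46  2.12] after-turn axes [-0.01 -0.46  2.12] turn [ 0.01 -0.02  0.11]
```

```bash
python3 -m handwheel '[[0,-0.46,0.3,0,0,0],[0,0,0.9,0,0,0],[0,0,0.9,0,0,0]]'
python3 to.py .484 .379 .005 133.5
python3 -m handwheel '[[0,0,0,0,0,0],[0,0,0,0,0,0],[0,0,0,0,0,0],[0,0,0,0,0,0],[0,0,0,0,0,0]]' 0 15
python3 -m handwheel '[[0,0,-1,0,0,0],[0,0,-1,0,0,0],[0,0,-1,0,0,0],[0,0,-1,0,0,0]]'
python3 - <<'E'
from h import *
np.set_printoptions(precision=4,suppress=True)
# refine tray / dish / box / cloche from both fixed cameras
for n in ["top","side"]:
    c=get_image(n)
    for l,z in [("tray",.02),("dish",.017),("box",.035)]:
        for o in seg(l,n,z,.5,c)[1][:2]: print(n,l,*o)
for n in ["top","side"]:
    pass
E
python3 to.py .59 -.065 .14 0
```

```text
clock: 4.57
position: [0.4866, 0.3784, 0.0069]
ee_rot: [-1.163, 2.916, 0.001]
force: [-0.1, 0.6, -1.3]
width: 0.601
gripper_force: 0.0
t 4.57 pos [0.4866 0.3784 0.0069] yaw 133.5 tilt 0.0 [-0.002 -0.    -1.   ] w 0.6 gf 0.0 q7 1.47
shares now-axes [0.07 0.11 0.09] after-turn axes [0.07 0.11 0.09] turn [-0.01  0.03  0.  ]
clock: 4.98
position: [0.4859, 0.3789, 0.0078]
ee_rot: [-1.166, 2.915, 0.001]
force: [-0.5, 0.6, 0.3]
width: 0.285
gripper_force: 0.0
clock: 5.32
position: [0.4855, 0.3784, 0.0884]
ee_rot: [-1.167, 2.916, 0.001]
force: [0.9, 0.5, 0.2]
width: 0.021
gripper_force: 0.0
top tray 0.57 [266, 179] [ 0.5821 -0.0005] -84.9 [294. 292.] [170 134  87]
top dish 0.71 [249, 174] [0.5952 0.0652] -88.6 [100.  97.] [196 191 190]
top box 0.62 [287, 177] [ 0.5852 -0.0677] 4.6 [121. 105.] [169 133  85]
side tray 0.58 [246, 215] [0.58   0.0067] -85.2 [314. 294.] [208 174 114]
side box 0.61 [253, 196] [ 0.541  -0.0615] -73.4 [140.  57.] [214 179 117]
t 5.72 pos [0.4849 0.3778 0.0859] yaw 133.6 tilt 0.0 [ 0.001  0.    -1.   ] w 0.01 gf 0.0 q7 1.49
shares now-axes [ 11.47 -19.66  -2.69] after-turn axes [22.14 -5.26 -2.7 ] turn [ 1.00e-02 -2.00e-02 -1.16e+01]
```

```bash
python3 -m handwheel '[[0,0,0,0,0,0],[0,0,0,0,0,0],[0,0,0,0,0,0],[0,0,0,0,0,0]]' 0.5
python3 - <<'E'
from h import *
for o in seg("balm1","wrist",.015)[1]: print(*o)
E
python3 to.py .484 .379 .005 133.5
```

```text
clock: 6.05
position: [0.4853, 0.3781, 0.0865]
ee_rot: [1.167, -2.916, 0.0]
force: [0.3, -0.2, 0.3]
width: 0.246
gripper_force: 0.0
0.88 [254, 196] [0.484  0.3787] 43.6 [68. 18.] [196  44  38]
0.76 [449, 240] [0.399 0.52 ] -52.1 [72. 24.] [ 44 138  70]
t 6.15 pos [0.4854 0.3782 0.0866] yaw 133.6 tilt 0.0 [ 0. -0. -1.] w 0.33 gf 0.0 q7 1.49
shares now-axes [0.02 0.08 4.08] after-turn axes [0.02 0.08 4.08] turn [-0.   -0.    0.03]
```

```bash
python3 -m handwheel '[[0,0,0.5,0,0,0],[0,0,0.9,0,0,0],[0,0,0.9,0,0,0],[0,0,0.9,0,0,0],[0,0,0.9,0,0,0]]' 0.42
python3 -m handwheel '[[0,0,0,0,0,0],[0,0,0,0,0,0],[0,0,0,0,0,0],[0,0,0,0,0,0],[0,0,0,0,0,0],[0,0,0,0,0,0]]' 0 15
python3 to.py .484 .379 .005 133.5
```

```text
clock: 6.57
position: [0.4852, 0.3781, 0.0033]
ee_rot: [1.167, -2.917, -0.0]
force: [-0.2, 0.2, -0.6]
width: 0.417
gripper_force: 0.0
clock: 7.07
position: [0.4856, 0.3784, 0.0054]
ee_rot: [-1.167, 2.916, 0.001]
force: [-0.4, 0.3, 0.9]
width: 0.207
gripper_force: 15.0
t 7.07 pos [0.4856 0.3784 0.0054] yaw 133.6 tilt 0.0 [-0.001 -0.    -1.   ] w 0.21 gf 15.0 q7 1.47
shares now-axes [0.04 0.08 0.02] after-turn axes [0.04 0.08 0.02] turn [-0.    0.01  0.03]
```

```bash
python3 -m handwheel '[[0,0,-0.9,0,0,1],[0,0,-0.9,0,0,1],[0,0,-0.9,0,0,1],[0,0,-0.9,0,0,1],[0,0,-0.9,0,0,1],[0,0,-0.9,0,0,1],[0,0,-0.9,0,0,1],[0,0,-0.9,0,0,1]]'
python3 -m handwheel '[[-0.33,-0.9,0,0,0,1],[-0.33,-0.9,0,0,0,1],[-0.33,-0.9,0,0,0,1],[-0.33,-0.9,0,0,0,1],[-0.33,-0.9,0,0,0,1],[-0.33,-0.9,0,0,0,1],[-0.33,-0.9,0,0,0,1],[-0.33,-0.9,0,0,0,1]]'
python3 -m handwheel '[[-0.76,-0.59,0,0,0,1],[-0.76,-0.59,0,0,0,1],[-0.76,-0.59,0,0,0,1],[-0.76,-0.59,0,0,0,1],[-0.76,-0.59,0,0,0,1],[-0.76,-0.59,0,0,0,1],[-0.76,-0.59,0,0,0,1],[-0.76,-0.59,0,0,0,1]]'
python3 -m handwheel '[[-0.95,-0.1,0,0,0,1],[-0.95,-0.1,0,0,0,1],[-0.95,-0.1,0,0,0,1],[-0.95,-0.1,0,0,0,1],[-0.95,-0.1,0,0,0,1],[-0.95,-0.1,0,0,0,1],[-0.95,-0.1,0,0,0,1],[-0.95,-0.1,0,0,0,1]]'
python3 - <<'E'
from h import *
np.set_printoptions(precision=4,suppress=True)
c=get_image("wrist"); save(c,"w1.png",k=1.5)
for l,z in [("tray",.02),("dish",.017),("box",.035)]:
    for o in seg(l,"wrist",z,.3,c)[1][:2]: print(l,*o)
E
python3 to.py .607 -.065 .025 4.6
```

```text
clock: 7.73
position: [0.4852, 0.3782, 0.1501]
ee_rot: [-0.313, 3.126, 0.001]
force: [-0.6, 1.2, -0.8]
width: 0.204
gripper_force: 15.0
clock: 8.4
position: [0.5318, 0.2331, 0.1492]
ee_rot: [0.561, 3.09, 0.001]
force: [-0.5, 0.2, -0.3]
width: 0.207
gripper_force: 15.0
clock: 9.07
position: [0.5782, 0.0885, 0.1491]
ee_rot: [1.391, 2.816, 0.001]
force: [0.3, 0.1, -0.3]
width: 0.208
gripper_force: 15.0
clock: 9.73
position: [0.6239, -0.0552, 0.1491]
ee_rot: [2.113, 2.324, 0.001]
force: [0.6, -0.2, -0.5]
width: 0.204
gripper_force: 15.0
tray 0.74 [206, 110] [ 0.5852 -0.024 ] 5.4 [289. 238.] [183 154 107]
dish 0.96 [234, 45] [0.5966 0.0562] 5.4 [102.  81.] [204 203 202]
dish 0.63 [207, 111] [ 0.5847 -0.0245] 5.4 [294. 241.] [182 153 107]
box 0.86 [204, 179] [ 0.5858 -0.0629] 5.5 [121.  99.] [174 145 101]
t 9.93 pos [ 0.6235 -0.0547  0.1489] yaw 5.6 tilt -0.0 [ 0.  0. -1.] w 0.21 gf 15.0 q7 0.36
shares now-axes [-0.44 -0.87  6.2 ] after-turn axes [-0.45 -0.86  6.2 ] turn [ 0.   -0.01  0.25]
```

View pics/w1.png

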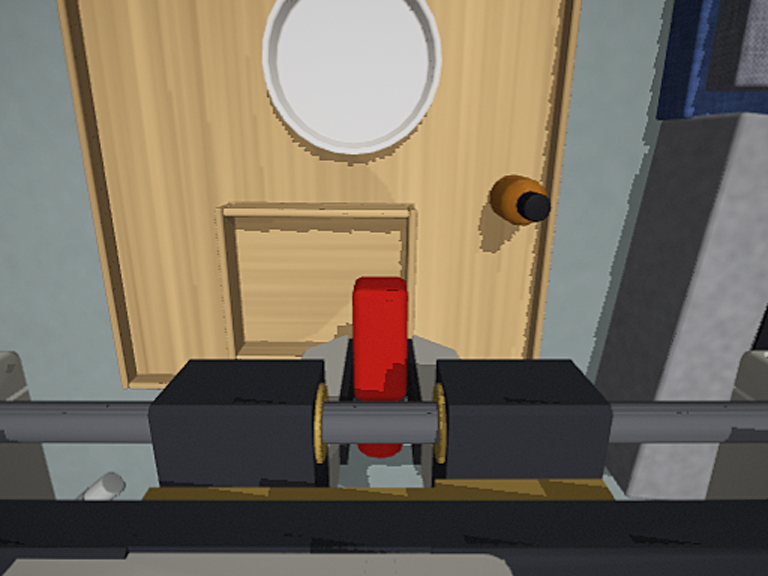

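Red balm1 is held over the box's right part at (254,240). The box shows at (204,179) and the dish at (234,45), with the box centre at about (0.586,-0.064) and yaw 5.5°. I'll place it now.

```bash
python3 -m handwheel '[[-0.14,-0.52,0.3,0,0,0],[-0.14,-0.52,0.6,0,0,0],[0,0,1,0,0,0],[0,0,1,0,0,0],[0,0,1,0,0,0],[0,0,1,0,0,0],[0,0,0.8,0,0,0],[0,0,0.6,0,0,0]]'
python3 -m handwheel '[[0,0,0,0,0,0],[0,0,0,0,0,0],[0,0,0,0,0,0]]' 0.27
python3 -m handwheel '[[0,0,-0.4,0,0,0],[0,0,-1,0,0,0],[0,0,-1,0,0,0],[0,0,-1,0,0,0],[0,0,-1,0,0,0]]'
python3 - <<'E'
from h import *
c=get_image("top")
for l in ["balm1"]:
    for o in seg(l,"top",.01,.3,c)[1]: print(l,*o)
c=get_image("side")
for o in seg("balm1","side",.01,.3,c)[1]: print(*o)
E
python3 to.py .405 -.275 .14 90
```

```text
clock: 10.6
position: [0.6029, -0.0602, 0.0213]
ee_rot: [-2.105, -2.329, -0.0]
force: [-0.6, 0.7, -0.3]
width: 0.205
gripper_force: 15.0
clock: 10.85
position: [0.6042, -0.0618, 0.0237]
ee_rot: [2.109, 2.328, 0.002]
force: [1.1, 0.4, 0.2]
width: 0.269
gripper_force: 0.0
clock: 11.27
position: [0.6039, -0.0623, 0.1133]
ee_rot: [2.109, 2.326, 0.002]
force: [0.8, 0.5, -0.0]
width: 0.271
gripper_force: 0.0
balm1 0.48 [134, 199] [0.4964 0.476 ] -61.8 [65. 21.] [ 41 115  61]
balm1 0.46 [106, 188] [0.5331 0.5791] 35.8 [63. 22.] [ 37 111  57]
balm1 0.4 [163, 172] [0.5941 0.377 ] 77.3 [63. 21.] [ 42  78 149]
0.68 [198, 282] [0.5933 0.3746] 81.3 [71. 26.] [ 39  88 179]
0.63 [298, 178] [ 0.4124 -0.2741] 46.7 [61. 24.] [189 191 188]
0.52 [218, 315] [0.4933 0.4754] -62.0 [74. 18.] [ 36 150  69]
0.49 [193, 341] [0.5285 0.578 ] 39.6 [62. 28.] [ 36 156  71]
0.49 [246, 337] [0.3974 0.5246] -51.4 [78. 23.] [ 45 150  76]
t 11.47 pos [ 0.6042 -0.062   0.1123] yaw 5.6 tilt 0.2 [ 0.     0.003 -1.   ] w 0.27 gf 0.0 q7 0.4
shares now-axes [ -9.62 -10.95  -1.42] after-turn axes [  9.96 -10.65  -1.39] turn [  0.03   0.03 -21.09]
```

```bash
python3 -m handwheel '[[-0.82,-0.52,-0.1,0,0,1],[-0.82,-0.52,-0.1,0,0,1],[-0.82,-0.52,-0.1,0,0,1],[-0.82,-0.52,-0.1,0,0,1],[-0.82,-0.52,-0.1,0,0,1],[-0.82,-0.52,-0.1,0,0,1],[-0.82,-0.52,-0.1,0,0,1],[-0.82,-0.52,-0.1,0,0,1]]' 0.5
python3 -m handwheel '[[-0.96,-0.15,0,0,0,1],[-0.96,-0.15,0,0,0,1],[-0.96,-0.15,0,0,0,1],[-0.96,-0.1,0,0,0,0.4],[-0.96,-0.1,0,0,0,0],[-0.96,-0.1,0,0,0,0],[-0.9,-0.1,0,0,0,0]]'
python3 - <<'E'
from h import *
c=get_image("wrist"); save(c,"w2.png",k=1)
for o in seg("balm1","wrist",.015,.3,c)[1]: print(*o)
E
python3 to.py .408 -.274 .005 -40
```

```text
clock: 12.13
position: [0.5021, -0.1788, 0.1263]
ee_rot: [-2.672, -1.651, 0.001]
force: [-0.2, -0.1, -0.1]
width: 0.501
gripper_force: 0.0
clock: 12.72
position: [0.4105, -0.278, 0.1266]
ee_rot: [-2.848, -1.326, 0.001]
force: [-0.2, -0.3, 0.9]
width: 0.498
gripper_force: 0.0
0.95 [250, 177] [ 0.4116 -0.2716] 47.5 [68. 19.] [169 171 170]
t 12.82 pos [ 0.409  -0.2795  0.1268] yaw -40.3 tilt -0.1 [-0.001 -0.    -1.   ] w 0.5 gf 0.0 q7 0.19
shares now-axes [ 0.18 -0.22  6.09] after-turn axes [ 0.18 -0.22  6.09] turn [-0.    0.02 -0.07]
```

```bash
python3 -m handwheel '[[0.38,-0.16,0.5,0,0,0.55],[0,0,0.9,0,0,0],[0,0,0.9,0,0,0],[0,0,0.9,0,0,0],[0,0,0.9,0,0,0],[0,0,0.9,0,0,0],[0,0,0.7,0,0,0],[0,0,0.4,0,0,0]]' 0.4
python3 -m handwheel '[[0,0,0,0,0,0],[0,0,0,0,0,0],[0,0,0,0,0,0],[0,0,0,0,0,0],[0,0,0,0,0,0],[0,0,0,0,0,0]]' 0 15
python3 to.py .569 -.064 .023 5.5
```

```text
clock: 13.48
position: [0.4139, -0.2683, 0.0031]
ee_rot: [-2.871, -1.272, 0.002]
force: [-0.9, -0.6, -0.7]
width: 0.394
gripper_force: 0.0
clock: 13.98
position: [0.4151, -0.2688, 0.0054]
ee_rot: [2.871, 1.273, 0.002]
force: [-0.9, 0.6, 6.0]
width: 0.203
gripper_force: 15.0
t 13.98 pos [ 0.4151 -0.2688  0.0054] yaw -42.2 tilt 0.1 [ 0.001  0.001 -1.   ] w 0.2 gf 15.0 q7 0.32
shares now-axes [12.76 -1.17 -0.87] after-turn axes [ 9.46  8.64 -0.88] turn [  0.02  -0.   -11.92]
```

```bash
python3 -m handwheel '[[0,0,-0.8,0,0,-1],[0,0,-0.8,0,0,-1],[0,0,-0.8,0,0,-1],[0,0,-0.8,0,0,-1],[0,0,-0.8,0,0,-1],[0,0,-0.8,0,0,-1],[0,0,-0.6,0,0,-1],[0,0,-0.6,0,0,-1]]'
python3 -m handwheel '[[0.8,0.56,0,0,0,-1],[0.8,0.56,0,0,0,-1],[0.8,0.56,0,0,0,-1],[0.8,0.56,0,0,0,-0.9],[0.72,0.66,0,0,0,0],[0.72,0.66,0,0,0,0],[0.72,0.66,0,0,0,0],[0.72,0.66,0,0,0,0]]'
python3 -m handwheel '[[0.72,0.66,0,0,0,0],[0.72,0.66,0,0,0,0],[0.72,0.66,0,0,0,0],[0.72,0.66,0,0,0,0],[0.72,0.66,0,0,0,0],[0,0,0,0,0,0]]'
python3 to.py .567 -.066 .023 5.5
```

```text
clock: 14.65
position: [0.4146, -0.2686, 0.1258]
ee_rot: [2.406, 2.019, 0.001]
force: [0.6, -0.5, -0.5]
width: 0.208
gripper_force: 15.0
clock: 15.32
position: [0.5116, -0.1431, 0.1239]
ee_rot: [-2.108, -2.327, 0.001]
force: [-0.2, 0.0, -1.0]
width: 0.206
gripper_force: 15.0
clock: 15.82
position: [0.5721, -0.0614, 0.1236]
ee_rot: [-2.102, -2.332, -0.002]
force: [0.2, 0.6, -0.6]
width: 0.203
gripper_force: 15.0
t 15.82 pos [ 0.5721 -0.0614  0.1236] yaw 5.9 tilt -0.1 [ 0.002 -0.    -1.   ] w 0.2 gf 15.0 q7 0.38
shares now-axes [-0.21 -0.27  5.03] after-turn axes [-0.2  -0.27  5.03] turn [-0.   -0.03  0.11]
```

```bash
python3 -m handwheel '[[-0.2,-0.4,0.6,0,0,0],[0,0,1,0,0,0],[0,0,1,0,0,0],[0,0,1,0,0,0],[0,0,0.7,0,0,0],[0,0,0,0,0,0]]'
python3 -m handwheel '[[0,0,0,0,0,0],[0,0,0,0,0,0],[0,0,0,0,0,0]]' 0.3
python3 -m handwheel '[[0,0,-1,0,0,0],[0,0,-1,0,0,0],[0,0,-1,0,0,0],[0,0,-1,0,0,0],[0,0,-1,0,0,0],[0,0,-1,0,0,0]]' 0.4
python3 - <<'E'
from h import *
c=get_image("wrist"); save(c,"w3.png",k=1.25)
for l,z in [("balm1",.025),("dish",.017),("box",.035)]:
    for o in seg(l,"wrist",z,.3,c)[1]: print(l,*o)
E
python3 to.py .547 .267 .14 127
```

```text
clock: 16.32
position: [0.5598, -0.0711, 0.0354]
ee_rot: [-2.107, -2.324, 0.006]
force: [-0.8, 0.7, -0.8]
width: 0.204
gripper_force: 15.0
clock: 16.57
position: [0.563, -0.0725, 0.0397]
ee_rot: [2.112, 2.324, 0.002]
force: [0.3, 1.7, 0.8]
width: 0.296
gripper_force: 0.0
clock: 17.07
position: [0.5625, -0.0728, 0.1608]
ee_rot: [2.113, 2.323, 0.002]
force: [0.7, 0.1, -0.1]
width: 0.403
gripper_force: 0.0
balm1 0.98 [293, 167] [ 0.6012 -0.0599] -82.9 [67. 20.] [164  29  23]
balm1 0.83 [252, 179] [ 0.5612 -0.0754] -84.5 [68. 18.] [164 166 164]
dish 0.87 [304, 38] [0.5966 0.0516] 5.5 [101.  73.] [202 201 200]
dish 0.63 [279, 172] [ 0.5877 -0.0696] 5.4 [128. 110.] [168 140  97]
box 0.72 [280, 172] [ 0.5858 -0.0654] 5.4 [121. 103.] [168 140  97]
t 17.27 pos [ 0.5627 -0.0726  0.1597] yaw 5.4 tilt 0.2 [ 0.     0.002 -1.   ] w 0.4 gf 0.0 q7 0.37
shares now-axes [16.98  0.82  0.99] after-turn axes [  9.59 -14.04   0.99] turn [ 0.03 -0.02 14.61]
```

View pics/w3.png

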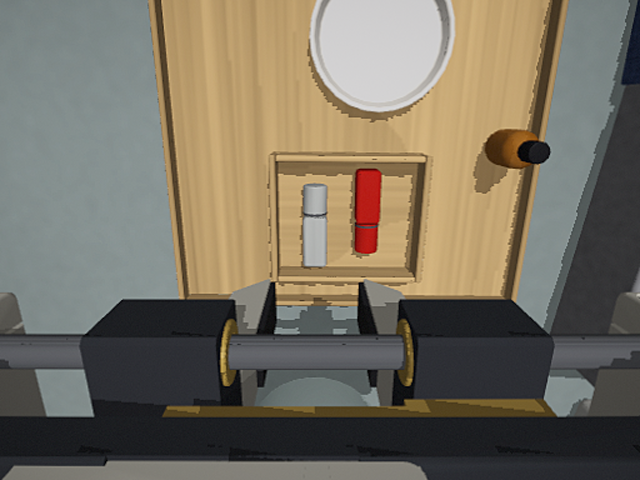

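Both balms lie in the box: aluminium at (252,179), red at (293,167). Pins next.

```bash
python3 -m handwheel '[[0.92,-0.22,0,0,0,1],[0.92,-0.22,0,0,0,1],[0.92,-0.22,0,0,0,1],[0.92,-0.22,0,0,0,1],[0.92,-0.22,0,0,0,1],[0.92,-0.22,0,0,0,1],[0.92,-0.22,0,0,0,1],[0.92,-0.22,0,0,0,1]]' 0.4
python3 -m handwheel '[[0.7,-0.65,0.1,0,0,1],[0.7,-0.65,0.1,0,0,1],[0.7,-0.65,0.1,0,0,1],[0.7,-0.65,0.1,0,0,1],[0.7,-0.65,0.1,0,0,1],[0.7,-0.65,0.1,0,0,1],[0.7,-0.65,0.1,0,0,0.5],[0.54,-0.78,0.1,0,0,0]]'
python3 -m handwheel '[[0.54,-0.78,0.4,0,0,0],[0.54,-0.78,0.4,0,0,0],[0,0,0.4,0,0,0]]'
cat > lookpin.py <<'E'
from h import *
c=get_image("wrist")
for o in seg("pin1","wrist",.0035,.3,c)[1]: print(*o)
for r in place_of("pin1","wrist"):
    u,v=r["point"][0]*512,r["point"][1]*384; print("  po",round(r["score"],2),np.round([u,v]),onz(c,u,v,0)[:2].round(4))
E
python3 lookpin.py; python3 to.py .544 .269 .003 -52.5
```

```text
clock: 17.93
position: [0.5486, 0.0771, 0.1579]
ee_rot: [-2.675, -1.646, 0.002]
force: [-0.5, -0.1, 0.6]
width: 0.397
gripper_force: 0.0
clock: 18.6
position: [0.5385, 0.228, 0.1417]
ee_rot: [2.976, 1.004, -0.002]
force: [0.7, 0.5, -1.1]
width: 0.403
gripper_force: 0.0
clock: 18.85
position: [0.5355, 0.2703, 0.1169]
ee_rot: [-2.971, -1.015, 0.002]
force: [0.3, 1.2, -0.4]
width: 0.399
gripper_force: 0.0
0.79 [260, 180] [0.543  0.2688] 36.5 [58. 14.] [178 179 178]
  po 0.67 [263. 181.] [0.5423 0.2647]
t 19.0 pos [0.5361 0.2644 0.1174] yaw -52.6 tilt -0.2 [-0.003  0.    -1.   ] w 0.4 gf 0.0 q7 -1.05
shares now-axes [0.47 0.06 5.72] after-turn axes [0.45 0.06 5.72] turn [ 0.    0.04 -0.02]
```

```bash
python3 -m handwheel '[[0.4,0.03,0.5,0,0,0.2],[0,0,0.9,0,0,0],[0,0,0.9,0,0,0],[0,0,0.9,0,0,0],[0,0,0.9,0,0,0],[0,0,0.9,0,0,0],[0,0,0.4,0,0,0],[0,0,0.2,0,0,0]]' 0.32
python3 to.py .5428 .2688 .003 -53.5
```

```text
clock: 19.67
position: [0.5436, 0.2683, 0.0054]
ee_rot: [2.983, 0.984, -0.002]
force: [0.6, -0.9, 0.3]
width: 0.319
gripper_force: 0.0
t 19.67 pos [0.5436 0.2683 0.0054] yaw -53.5 tilt -0.1 [-0.002  0.    -1.   ] w 0.32 gf 0.0 q7 -0.97
shares now-axes [-0.02 -0.04  0.12] after-turn axes [-0.02 -0.04  0.12] turn [0.   0.02 0.  ]
```

```bash
python3 -m handwheel '[[0,0,0.1,0,0,0],[0,0,0,0,0,0],[0,0,0,0,0,0],[0,0,0,0,0,0],[0,0,0,0,0,0],[0,0,0,0,0,0]]' 0 10
python3 -m handwheel '[[0,0,-0.7,0,0,0],[0,0,-1,0,0,0],[0,0,-1,0,0,0],[-0.35,0.94,-0.8,0,0,0],[-0.35,0.94,0,0,0,0],[-0.35,0.94,0,0,0,0],[-0.35,0.94,0,0,0,0],[-0.35,0.94,0,0,0,0]]'
python3 -m handwheel '[[-0.35,0.94,0,0,0,0],[-0.35,0.94,0,0,0,0],[-0.35,0.94,0,0,0,0],[-0.35,0.94,0,0,0,0],[-0.35,0.94,0,0,0,0],[-0.35,0.94,0,0,0,0],[0,0,0,0,0,0]]'
python3 to.py .604 .056 .02 -53.5
python3 - <<'E'
from h import *
c=get_image("wrist"); save(c,"w4.png")
for l,z in [("dish",.017)]:
    for o in seg(l,"wrist",z,.3,c)[1]: print(l,*o)
E
```

```text
clock: 20.17
position: [0.5441, 0.2697, 0.0054]
ee_rot: [-2.982, -0.987, -0.002]
force: [-0.3, 0.2, 3.4]
width: 0.156
gripper_force: 10.0
clock: 20.83
position: [0.5721, 0.1715, 0.076]
ee_rot: [-2.983, -0.986, -0.001]
force: [-0.3, 0.5, 0.3]
width: 0.154
gripper_force: 10.0
clock: 21.42
position: [0.6063, 0.0511, 0.0764]
ee_rot: [2.982, 0.977, 0.002]
force: [0.0, -0.9, 0.6]
width: 0.156
gripper_force: 10.0
t 21.42 pos [0.6063 0.0511 0.0764] yaw -53.7 tilt 0.1 [ 0.     0.004 -1.   ] w 0.16 gf 10.0 q7 -0.67
shares now-axes [ 0.05 -0.28  2.82] after-turn axes [ 0.05 -0.26  2.82] turn [ 0.05 -0.   -0.06]
dish 0.85 [226, 190] [0.6011 0.0677] -73.4 [102.  91.] [191 189 184]
```

View pics/w4.png

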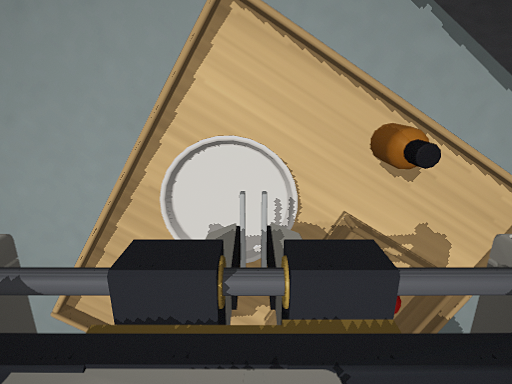

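The pin is held with its prongs at (253,192), over the right side of the dish, whose rim spans columns 160–298. I'll lower and release it.

```bash
python3 -m handwheel '[[0.1,-0.25,0.6,0,0,0],[0,0,0.9,0,0,0],[0,0,0.8,0,0,0],[0,0,0.5,0,0,0],[0,0,0,0,0,0]]'
python3 -m handwheel '[[0,0,0,0,0,0],[0,0,0,0,0,0],[0,0,0,0,0,0]]' 0.26
python3 -m handwheel '[[0,0,-0.7,0,0,0],[0,0,-1,0,0,0],[0,0,-1,0,0,0],[0,0,-1,0,0,0],[0,0,-1,0,0,0]]' 0.4
python3 - <<'E'
from h import *
c=get_image("wrist"); save(c,"w5.png")
for l,z in [("dish",.017),("pin1",.012)]:
    for o in seg(l,"wrist",z,.3,c)[1]: print(l,*o)
E
python3 to.py .4263 .271 .13 74
```

```text
clock: 21.93
position: [0.6018, 0.0641, 0.0162]
ee_rot: [-2.981, -0.989, 0.006]
force: [0.2, -0.4, -1.0]
width: 0.161
gripper_force: 10.0
clock: 22.18
position: [0.6045, 0.0629, 0.0196]
ee_rot: [2.982, 0.987, 0.002]
force: [0.1, -0.6, 0.2]
width: 0.256
gripper_force: 0.0
clock: 22.6
position: [0.6041, 0.0626, 0.1145]
ee_rot: [2.983, 0.986, 0.002]
force: [0.0, -0.1, -0.4]
width: 0.399
gripper_force: 0.0
dish 0.58 [245, 190] [0.5972 0.0661] 89.6 [102. 101.] [190 187 182]
pin1 0.56 [251, 196] [0.5995 0.062 ] 37.0 [57. 16.] [158 160 158]
t 22.75 pos [0.6052 0.0628 0.1149] yaw -53.4 tilt 0.4 [ 0.004  0.002 -1.   ] w 0.4 gf 0.0 q7 -0.71
shares now-axes [ -0.97 -13.69  -0.78] after-turn axes [-11.47  -7.54  -0.75] turn [-1.000e-02 -6.000e-02  1.315e+01]
```

```bash
python3 -m handwheel '[[-0.33,-0.93,0,0,0,1],[-0.33,-0.93,0,0,0,1],[-0.33,-0.93,0,0,0,1],[-0.33,-0.93,0,0,0,1],[-0.33,-0.93,0,0,0,1],[-0.33,-0.93,0,0,0,1],[-0.33,-0.93,0,0,0,1],[-0.33,-0.93,0,0,0,1]]' 0.36
python3 -m handwheel '[[-0.72,-0.67,0,0,0,1],[-0.72,-0.67,0,0,0,1],[-0.72,-0.67,0,0,0,1],[-0.72,-0.67,0,0,0,1],[-0.72,-0.67,0,0,0,1],[-0.72,-0.67,0,0,0,0.2],[0,0,0,0,0,0]]'
python3 lookpin.py; python3 to.py .426 .271 .004 74
```

```text
clock: 23.42
position: [0.4979, 0.1788, 0.1122]
ee_rot: [3.139, 0.12, -0.001]
force: [-0.8, -0.2, 0.2]
width: 0.364
gripper_force: 0.0
clock: 24.0
position: [0.4185, 0.2692, 0.1116]
ee_rot: [3.111, -0.436, -0.004]
force: [-0.9, 0.1, -0.5]
width: 0.361
gripper_force: 0.0
0.67 [247, 177] [0.4269 0.2719] -16.7 [60. 15.] [182 184 182]
  po 0.86 [245. 174.] [0.4299 0.2736]
t 24.15 pos [0.4212 0.2655 0.1125] yaw -106.1 tilt 0.0 [ 0.     0.001 -1.   ] w 0.36 gf 0.0 q7 -1.89
shares now-axes [ 0.15 -0.34  5.42] after-turn axes [ 0.15 -0.33  5.42] turn [ 0.01 -0.   -0.03]
```

View pics/w5.png

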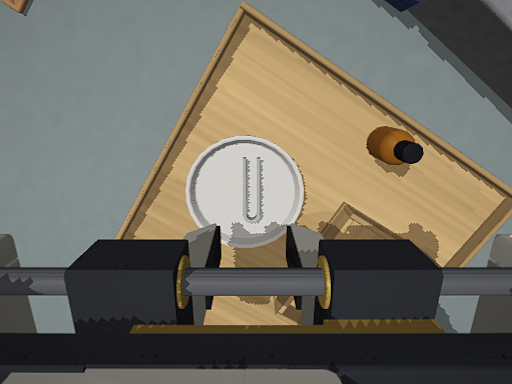

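The first pin lies in the dish at (252,190). Now I'll pick up the second pin.

```bash
python3 -m handwheel '[[0.19,-0.39,0.5,0,0,0.15],[0,0,0.9,0,0,0],[0,0,0.9,0,0,0],[0,0,0.9,0,0,0],[0,0,0.9,0,0,0],[0,0,0.8,0,0,0],[0,0,0.4,0,0,0],[0,0,0.1,0,0,0]]' 0.32
python3 to.py .427 .272 .003 -106.7
python3 -m handwheel '[[0,0,0,0,0,0],[0,0,0,0,0,0],[0,0,0,0,0,0],[0,0,0,0,0,0],[0,0,0,0,0,0],[0,0,0,0,0,0]]' 0 10
python3 to.py .588 .079 .02 -53.5
```

```text
clock: 24.82
position: [0.4271, 0.2708, 0.0037]
ee_rot: [3.106, -0.461, -0.002]
force: [-0.5, -0.1, 0.9]
width: 0.321
gripper_force: 0.0
t 24.82 pos [0.4271 0.2708 0.0037] yaw -106.9 tilt -0.1 [-0.001  0.002 -1.   ] w 0.32 gf 0.0 q7 -1.73
shares now-axes [-0.02 -0.06  0.03] after-turn axes [-0.02 -0.06  0.03] turn [ 0.03  0.01 -0.04]
clock: 25.32
position: [0.4277, 0.2725, 0.0054]
ee_rot: [-3.107, 0.458, -0.002]
force: [0.5, -0.1, 7.7]
width: 0.159
gripper_force: 10.0
t 25.32 pos [0.4277 0.2725 0.0054] yaw -106.8 tilt -0.1 [ 0.001 -0.001 -1.   ] w 0.16 gf 10.0 q7 -1.73
shares now-axes [10.47  6.95 -0.73] after-turn axes [ 0.69 12.55 -0.73] turn [-1.000e-02 -2.000e-02 -1.332e+01]
```

```bash
python3 -m handwheel '[[0,0,-0.8,0,0,-1],[0,0,-0.9,0,0,-1],[0,0,-0.9,0,0,-1],[0,0,-0.9,0,0,-1],[0,0,-0.4,0,0,-1]]'
python3 -m handwheel '[[0.34,0.9,0,0,0,-1],[0.34,0.9,0,0,0,-1],[0.34,0.9,0,0,0,-1],[0.34,0.9,0,0,0,-1],[0.34,0.9,0,0,0,-1],[0.34,0.9,0,0,0,-1],[0.34,0.9,0,0,0,-1],[0.34,0.9,0,0,0,-1]]'
python3 -m handwheel '[[0.06,0.96,0,0,0,-0.3],[0.06,0.96,0,0,0,0],[0.06,0.96,0,0,0,0],[0.06,0.96,0,0,0,0],[0.06,0.8,0,0,0,0],[0,0,0,0,0,0],[0,0,0,0,0,0]]'
python3 to.py .588 .079 .02 -53.5
```

```text
clock: 25.73
position: [0.4278, 0.2726, 0.0846]
ee_rot: [-3.139, -0.093, -0.003]
force: [-0.0, 0.4, -0.5]
width: 0.157
gripper_force: 10.0
clock: 26.4
position: [0.5208, 0.1515, 0.0829]
ee_rot: [-2.993, -0.955, 0.0]
force: [-0.1, -0.2, -0.4]
width: 0.154
gripper_force: 10.0
clock: 26.98
position: [0.5802, 0.0801, 0.0827]
ee_rot: [2.985, 0.979, -0.0]
force: [0.1, 0.2, 0.4]
width: 0.157
gripper_force: 10.0
t 26.98 pos [0.5802 0.0801 0.0827] yaw -53.7 tilt -0.0 [-0.  0. -1.] w 0.16 gf 10.0 q7 -0.73
shares now-axes [0.28 0.28 3.14] after-turn axes [0.28 0.28 3.14] turn [ 0.    0.   -0.04]
```

```bash
python3 -m handwheel '[[0.28,0.28,0.5,0,0,0],[0,0,0.9,0,0,0],[0,0,0.9,0,0,0],[0,0,0.6,0,0,0],[0,0,0.2,0,0,0],[0,0,0,0,0,0]]'
python3 to.py .588 .079 .02 -53.5
python3 -m handwheel '[[0,0,0,0,0,0],[0,0,0,0,0,0],[0,0,0,0,0,0]]' 0.26
python3 -m handwheel '[[0,0,-0.7,0,0,0],[0,0,-1,0,0,0],[0,0,-1,0,0,0],[0,0,-1,0,0,0],[0,0,-1,0,0,0],[0,0,-1,0,0,0],[0,0,-1,0,0,0]]' 0.4
python3 - <<'E'
from h import *
c=get_image("wrist"); save(c,"w6.png")
for l,z in [("dish",.017),("pin1",.012)]:
    for o in seg(l,"wrist",z,.3,c)[1]: print(l,*o)
c=get_image("top")
for o in seg("dish","top",.017,.3,c)[1]: print("top",*o)
for n in ["top","side"]:
    c=get_image(n)
    for r in place_of("cloche_knob",n)[:1]:
        u,v=r["point"][0]*512,r["point"][1]*384; print(n,"knob",onz(c,u,v,.121))
    for r in place_of("cloche",n)[:1]:
        u,v=r["point"][0]*512,r["point"][1]*384; print(n,"cloche",onz(c,u,v,0))
E
python3 to.py .582 -.303 .2 0
```

```text
clock: 27.48
position: [0.5869, 0.0802, 0.0194]
ee_rot: [-2.984, -0.983, 0.004]
force: [0.1, -0.9, 0.9]
width: 0.155
gripper_force: 10.0
t 27.48 pos [0.5869 0.0802 0.0194] yaw -53.5 tilt 0.2 [-0.002 -0.001 -1.   ] w 0.16 gf 10.0 q7 -0.67
shares now-axes [ 0.01  0.08 -0.03] after-turn axes [ 0.01  0.08 -0.03] turn [-0.02  0.03 -0.01]
clock: 27.73
position: [0.5886, 0.0799, 0.0216]
ee_rot: [2.984, 0.982, 0.002]
force: [0.7, -0.3, 0.3]
width: 0.253
gripper_force: 0.0
clock: 28.32
position: [0.588, 0.0797, 0.1565]
ee_rot: [-2.984, -0.981, -0.002]
force: [-0.1, -0.2, 0.6]
width: 0.4
gripper_force: 0.0
dish 0.91 [269, 175] [0.596 0.066] 24.2 [102. 102.] [194 192 187]
dish 0.7 [398, 134] [ 0.7041 -0.0083] -71.3 [49. 29.] [85 55 24]
pin1 0.69 [274, 177] [0.601  0.0622] 37.2 [61. 14.] [163 165 163]
pin1 0.57 [251, 177] [0.587  0.0803] 36.0 [59. 15.] [165 166 165]
top 0.38 [260, 178] [0.5831 0.0262] -17.1 [47. 17.] [184 178 174]
top knob [ 0.58601769 -0.29853656  0.121     ]
top cloche [ 0.58255449 -0.3059722   0.        ]
side knob [ 0.57622338 -0.27494537  0.121     ]
side cloche [ 0.58585874 -0.32863702  0.        ]
t 28.87 pos [0.5876 0.0797 0.1541] yaw -53.6 tilt -0.1 [-0.001 -0.    -1.   ] w 0.4 gf 0.0 q7 -0.78
shares now-axes [-11.59  15.23  -2.29] after-turn axes [-19.13  -0.28  -2.29] turn [-1.00e-02  1.00e-02 -1.34e+01]
```

View pics/w6.png

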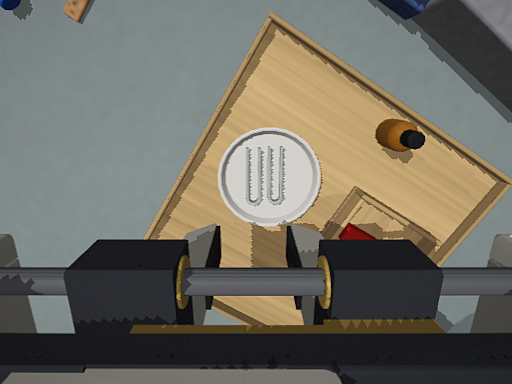

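Both pins lie in the dish, at (251,177) and (274,177). The dish centre is (0.596,0.066). Now the cloche.

```bash
python3 -m handwheel '[[-0.72,0.95,-0.3,0,0,0],[-0.72,0.95,-0.3,0,0,0],[-0.72,0.95,-0.3,0,0,0],[-0.72,0.95,-0.3,0,0,0],[-0.72,0.95,-0.3,0,0,0],[-0.72,0.95,-0.3,0,0,0],[-0.72,0.95,-0.3,0,0,0],[-0.72,0.95,-0.3,0,0,0]]' 0.5
python3 -m handwheel '[[-0.72,0.95,0,0,0,0],[-0.72,0.95,0,0,0,0],[-0.72,0.95,0,0,0,0],[-0.72,0.95,0,0,0,0],[-0.72,0.95,0,0,0,0],[-0.72,0.95,0,0,0,0],[-0.72,0.95,0,0,0,0],[-0.72,0.95,0,0,0,0]]'
python3 -m handwheel '[[0,0,0,0,0,0],[0,0,0,0,0,0]]'
python3 - <<'E'
from h import *
c=get_image("wrist"); save(c,"w7.png")
for o in seg("cloche","wrist",.05,.3,c)[1]: print("cloche z.05",*o)
for r in place_of("cloche_knob","wrist")[:2]:
        u,v=r["point"][0]*512,r["point"][1]*384; print(r["score"],"knob",u,v,onz(c,u,v,.121))
for r in place_of("cloche","wrist")[:2]:
        u,v=r["point"][0]*512,r["point"][1]*384; print(r["score"],"cloche",u,v,onz(c,u,v,0))
E
python3 to.py .582 -.303 .2 -53.6
```

```text
clock: 29.53
position: [0.5852, -0.1121, 0.2027]
ee_rot: [-2.984, -0.981, 0.001]
force: [0.3, -0.5, 0.6]
width: 0.5
gripper_force: 0.0
clock: 30.2
position: [0.5827, -0.3028, 0.2022]
ee_rot: [-2.984, -0.981, 0.001]
force: [-0.1, 0.5, 0.6]
width: 0.496
gripper_force: 0.0
clock: 30.37
position: [0.5821, -0.3035, 0.2024]
ee_rot: [2.986, 0.977, -0.001]
force: [0.6, 0.5, -0.0]
width: 0.501
gripper_force: 0.0
cloche z.05 0.74 [248, 168] [ 0.5793 -0.2988] -10.4 [127. 125.] [140 148 143]
cloche z.05 0.34 [65, 44] [ 0.5882 -0.0825] 5.4 [113. 107.] [150 125  86]
0.66 knob 249.088 192.61440000000002 [ 0.58181301 -0.29909739  0.121     ]
0.8 cloche 248.6784 162.3936 [ 0.57940216 -0.29839976  0.        ]
t 30.57 pos [ 0.5834 -0.3001  0.2024] yaw -53.5 tilt -0.0 [ 0.    -0.001 -1.   ] w 0.5 gf 0.0 q7 -0.19
shares now-axes [-0.14  0.07  0.12] after-turn axes [-0.14  0.07  0.12] turn [-0.01 -0.01  0.03]
```

View pics/w7.png

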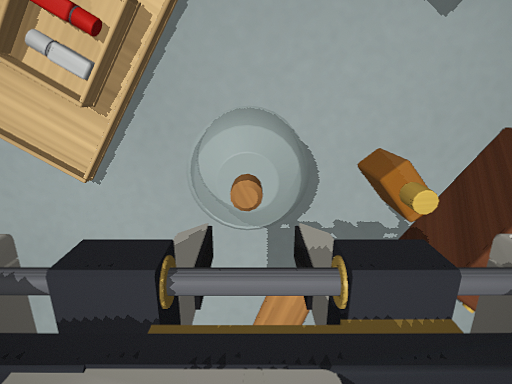

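The knob is at (247,193), centred between the fingers. At the top left the red and aluminium balms are in the box. I'll go down and grip the knob.

```bash
python3 -m handwheel '[[-0.05,-0.12,0.5,0,0,0],[0,0,0.9,0,0,0],[0,0,0.9,0,0,0],[0,0,0.9,0,0,0],[0,0,0.8,0,0,0],[0,0,0.6,0,0,0],[0,0,0.35,0,0,0],[0,0,0,0,0,0]]'
python3 to.py .581 -.299 .103 -53.6
python3 -m handwheel '[[0,0,0,0,0,0],[0,0,0,0,0,0],[0,0,0,0,0,0],[0,0,0,0,0,0],[0,0,0,0,0,0],[0,0,0,0,0,0]]' 0 30
python3 to.py .581 -.299 .103 -53.6
```

```text
clock: 31.23
position: [0.58, -0.2992, 0.102]
ee_rot: [-2.982, -0.982, 0.003]
force: [-0.2, 0.0, 0.2]
width: 0.501
gripper_force: 0.0
t 31.23 pos [ 0.58   -0.2992  0.102 ] yaw -53.6 tilt 0.2 [-0.001 -0.002 -1.   ] w 0.5 gf 0.0 q7 -0.13
shares now-axes [ 0.05  0.02 -0.05] after-turn axes [ 0.05  0.02 -0.05] turn [-0.03  0.02  0.01]
clock: 31.73
position: [0.5809, -0.3003, 0.1044]
ee_rot: [2.984, 0.982, 0.001]
force: [-2.1, 2.0, 5.0]
width: 0.272
gripper_force: 30.0
t 31.73 pos [ 0.5809 -0.3003  0.1044] yaw -53.6 tilt 0.1 [ 0.001  0.    -1.   ] w 0.27 gf 30.0 q7 -0.13
shares now-axes [ 0.04 -0.05  0.07] after-turn axes [ 0.04 -0.05  0.07] turn [ 0.01 -0.01  0.  ]
```

```bash
python3 -m handwheel '[[0,0,-0.3,0,0,0],[0,0,-0.7,0,0,0],[0,0,-1,0,0,0],[0,0,-1,0,0,0],[0,0,-1,0,0,0],[0,0,-0.6,0,0,0],[0.32,-0.4,-0.2,0,0,0],[0.64,-0.79,0,0,0,0]]'
python3 -m handwheel '[[0.64,-0.79,0,0,0,0],[0.64,-0.79,0,0,0,0],[0.64,-0.79,0,0,0,0],[0.64,-0.79,0,0,0,0],[0.64,-0.79,0,0,0,0],[0.64,-0.79,0,0,0,0],[0.64,-0.79,0,0,0,0],[0.64,-0.79,0,0,0,0]]'
python3 -m handwheel '[[0.64,-0.79,0,0,0,0],[0.64,-0.79,0,0,0,0],[0.64,-0.79,0,0,0,0],[0.64,-0.79,0,0,0,0],[0.64,-0.79,0,0,0,0],[0.64,-0.79,0,0,0,0],[0.64,-0.79,0,0,0,0],[0.64,-0.79,0,0,0,0]]'
python3 -m handwheel '[[0.32,-0.4,0,0,0,0],[0.15,-0.2,0,0,0,0],[0,0,0,0,0,0],[0,0,0,0,0,0],[0,0,0,0,0,0]]'
python3 - <<'E'
from h import *
c=get_image("wrist"); save(c,"w8.png")
for l in ["cloche","cloche_knob"]:
  for r in place_of(l,"wrist")[:1]:
    u,v=r["point"][0]*512,r["point"][1]*384; p,M,s=tool()
    z=p[2]+.019-(.121 if l=="cloche" else 0); print(l,r["score"],u,v,onz(c,u,v,z),"tcp",p)
for o in seg("dish","wrist",.017,.3,c)[1]: print(*o)
E
python3 to.py .596 .066 .11 -53.6
```

```text
clock: 32.4
position: [0.5815, -0.2723, 0.2008]
ee_rot: [2.984, 0.975, 0.001]
force: [0.1, 0.6, -2.7]
width: 0.274
gripper_force: 30.0
clock: 33.07
position: [0.5887, -0.1051, 0.1987]
ee_rot: [-2.983, -0.982, 0.002]
force: [0.5, -0.1, -3.1]
width: 0.273
gripper_force: 30.0
clock: 33.73
position: [0.5958, 0.0572, 0.1987]
ee_rot: [-2.983, -0.982, 0.002]
force: [0.2, 0.3, -2.9]
width: 0.275
gripper_force: 30.0
clock: 34.15
position: [0.5972, 0.0688, 0.1998]
ee_rot: [2.985, 0.978, -0.0]
force: [-0.4, -0.3, -1.9]
width: 0.275
gripper_force: 30.0
cloche 0.69 252.8256 184.8192 [0.59913764 0.07102256 0.09787683] tcp [0.59727639 0.06894305 0.19987683]
cloche_knob 0.7 254.72 248.2944 [0.60202836 0.07194844 0.21886421] tcp [0.59729582 0.06920717 0.19986421]
t 34.35 pos [0.5973 0.0695 0.1998] yaw -53.7 tilt 0.0 [ 0.  0. -1.] w 0.27 gf 30.0 q7 -0.8
shares now-axes [-0.15  0.1   4.49] after-turn axes [-0.15  0.1   4.49] turn [ 0.   -0.   -0.02]
```

View pics/w8.png

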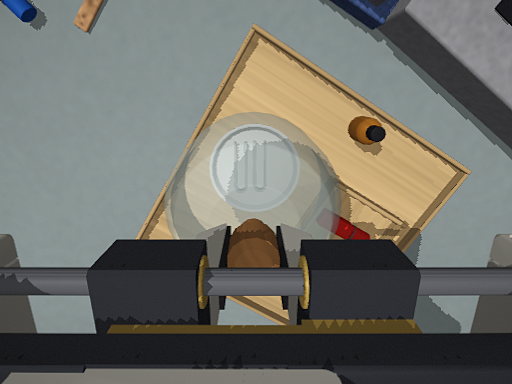

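The cloche is held upright over the dish. The dish shows through the glass at (254,167) with both pins in it. I'll lower it gently.

```bash
python3 -m handwheel '[[-0.17,0.1,0.3,0,0,0],[0,0,0.6,0,0,0],[0,0,0.7,0,0,0],[0,0,0.7,0,0,0],[0,0,0.7,0,0,0],[0,0,0.6,0,0,0],[0,0,0.4,0,0,0],[0,0,0,0,0,0]]'
python3 -m handwheel '[[0,0,0,0,0,0],[0,0,0.2,0,0,0],[0,0,0.1,0,0,0],[0,0,0,0,0,0]]'
python3 to.py .596 .066 .1094 -53.6
```

```text
clock: 35.02
position: [0.5944, 0.0667, 0.1175]
ee_rot: [-2.984, -0.981, 0.005]
force: [-0.3, -0.3, -3.0]
width: 0.272
gripper_force: 30.0
clock: 35.35
position: [0.5958, 0.067, 0.1138]
ee_rot: [-2.984, -0.982, -0.001]
force: [-0.3, -0.1, -1.7]
width: 0.272
gripper_force: 30.0
t 35.35 pos [0.5958 0.067  0.1138] yaw -53.6 tilt -0.0 [ 0. -0. -1.] w 0.27 gf 30.0 q7 -0.73
shares now-axes [-0.02  0.05  0.22] after-turn axes [-0.02  0.05  0.22] turn [-0.   -0.01  0.01]
```

```bash
python3 -m handwheel '[[0,0,0.1,0,0,0],[0,0,0.1,0,0,0],[0,0,0,0,0,0],[0,0,0,0,0,0]]'
python3 -m handwheel '[[0,0,0.06,0,0,0],[0,0,0,0,0,0],[0,0,0,0,0,0]]'
python3 to.py .596 .066 .1094 -53.6
```

```text
clock: 35.68
position: [0.5957, 0.0669, 0.1097]
ee_rot: [-2.984, -0.982, 0.0]
force: [-0.2, -0.4, -2.3]
width: 0.275
gripper_force: 30.0
clock: 35.93
position: [0.5958, 0.0669, 0.1093]
ee_rot: [-2.984, -0.981, -0.001]
force: [-3.6, 1.2, 6.6]
width: 0.275
gripper_force: 30.0
t 35.93 pos [0.5958 0.0669 0.1093] yaw -53.6 tilt -0.1 [ 0.001 -0.    -1.   ] w 0.28 gf 30.0 q7 -0.72
shares now-axes [-0.02  0.04 -0.  ] after-turn axes [-0.02  0.04 -0.  ] turn [-0.   -0.01  0.  ]
```

Contact with the tray floor at the expected height. I'll release and rise.

```bash
python3 -m handwheel '[[0,0,0,0,0,0],[0,0,0,0,0,0],[0,0,0,0,0,0],[0,0,0,0,0,0]]' 0.5
python3 -m handwheel '[[0,0,-0.3,0,0,0],[0,0,-0.6,0,0,0],[0,0,-1,0,0,0],[0,0,-1,0,0,0],[0,0,-1,0,0,0],[0,0,-1,0,0,0],[0,0,-1,0,0,0],[0,0,-1,0,0,0]]'
python3 - <<'E'
from h import *
c=get_image("wrist"); c2=get_image("side")
a=cv2.resize(c["image"],None,fx=1,fy=1); b=cv2.resize(c2["image"][150:280,140:340],(512,333),interpolation=cv2.INTER_CUBIC)
d={"image":np.vstack([a[:260],b])}; save(d,"end.png")
for l,z in [("cloche",.005),("cloche_knob",.126)]:
  for r in place_of(l,"wrist")[:1]:
    u,v=r["point"][0]*512,r["point"][1]*384; print(l,r["score"],onz(c,u,v,z))
for o in seg("pin1","wrist",.012,.2,c)[1]: print(*o)
print(observe()["force"],observe()["clock"])
E
```

```text
clock: 36.27
position: [0.5959, 0.0668, 0.1086]
ee_rot: [2.984, 0.981, 0.001]
force: [-0.6, 0.4, -0.4]
width: 0.484
gripper_force: 0.0
clock: 36.93
position: [0.5958, 0.0665, 0.2488]
ee_rot: [2.984, 0.981, 0.002]
force: [0.5, 0.9, 0.5]
width: 0.504
gripper_force: 0.0
cloche 0.6 [0.59611307 0.06836714 0.005     ]
cloche_knob 0.63 [0.59744587 0.07066731 0.126     ]
[-0.67571982 -0.79489919 -0.50949202] 37.1833
```

View pics/end.png

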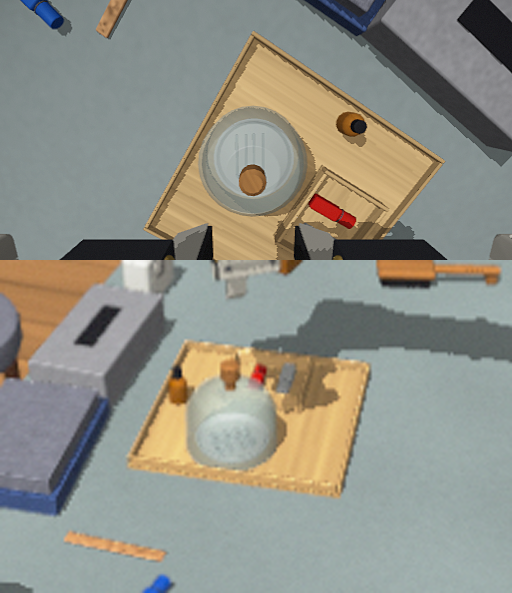

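The cloche stands level over the dish at (253,160) with the pins under it. Both balms are in the box, and the varnish bottle hasn't moved.

```bash
python3 -m handwheel '[[0,0,0,0,0,0],[0,0,0,0,0,0],[0,0,0,0,0,0]]'; python3 -c "
from cell import *; print(sign_off())"
```

```text
clock: 37.43
position: [0.5953, 0.0668, 0.2459]
ee_rot: [-2.984, -0.981, 0.002]
force: [0.9, -0.6, 0.4]
width: 0.5
gripper_force: 0.0
the job is handed in; nothing more can be done
None
```

I handed the job in at about 37 s of the 72 s allowed: both pins are in the dish under the cloche, which stands level on the tray, and both lip balms are in the box; no verdict came back.

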